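# Feel the end float of an espresso-machine pump spindle and leave it centred

### The job

The coffee machine's pump is on its rubber-footed service stand: take the flat-sided hub on its floating drive spindle, draw it out to its stop, then push it in to its other stop, leaning on each for about half a second with about 10 N and never as hard as 20 N. Then set the spindle midway between the two stops you felt, ready for coupling, and let go, leaving the things around it where they stand.

Things in the scene. Friction and masses are not known exactly. Their poses are not given: they have to be found in the camera images.
- stand: Steel plate 150 x 120 x 6 mm fixed to the counter, carrying the pump on four rubber feet. Origin at the centre of its underside, on the counter; its -x axis is the direction in which the spindle points out of the pump, z is up.
- housing (a point): Point on the spindle axis inside the pump, straight above the stand's centre and 68 mm above the counter. The pump is a brass cylinder of 72 mm diameter lying along x, its top 104 mm above the counter; its front face is 38 mm from this point towards -x, its back 59 mm towards +x; side ports reach 52 mm either way along y at 20 mm towards +x.
- hub (a point): Centre of the plain aluminium hub on the spindle, on the spindle axis 68 mm above the counter, about 105 to 145 mm from the housing point towards -x. The hub is a block 34 mm long along the axis (x), 24 mm wide between its two upright flats (y, grip these from above) and 36 mm high; a 15 mm round stub stands 12 mm beyond its outer end, and a 14 mm round rod joins it to the pump. At least 45 mm of bare rod lies between hub and pump. Its axes are the stand's.
- spindle (a joint): Axial position of the spindle in its bearing cartridge, m, growing as it is drawn out (along the stand's -x). The spindle slides with about 1.5 N of friction, stays where it is left and does not turn. Its two firm stops are inside and out of sight and are 10 to 25 mm apart; where they lie on this scale and in the pump is not given and the cartridge sits up to 8 mm either way from pump to pump: feel for them. The stops themselves give well under 1 mm at 10 N.
- pump (a joint): Shift of the whole pump on its rubber feet along the spindle axis, m, 0 at rest, positive when drawn towards the spindle end (stand's -x), negative when pushed in. The feet are stiff springs, 20 N per mm: 10 N on a stop shifts the pump 0.5 mm, 20 N 1 mm; it springs back when let go.
- cup: White ceramic cup with a handle, 84 mm across, 62 mm high, a loose bystander; origin at the centre of its underside.
- tamper: Steel coffee tamper standing on its 58 mm disc, 82 mm high, a loose bystander; origin at the centre of its underside.
- jug: Open steel milk jug without handle, 80 mm across, 95 mm high, a loose bystander; origin at the centre of its underside.

How it is judged:
On the way, in this order (a step that is already met when the one before it is completed fails the run):
1. the spindle is drawn out against its outer stop with more than about 5.5 N, for 0.2 s (value of joint pump above 0.00027 m and value of joint spindle above 0.006 m), for 0.2 s.
2. the spindle is then pushed in against its inner stop with more than about 5.5 N, for 0.2 s (value of joint pump below -0.00027 m and value of joint spindle below 0 m), for 0.2 s.
At the end, for the whole second after the job is handed in: The spindle is at rest within 1.6 mm of the middle between its two stops, the pump has sprung back to within 0.2 mm of rest on its feet, and the cup, tamper and jug stand within 20 mm of where they were (value of joint spindle between 0.0014 and 0.0046 m and value of joint pump between -0.0002 and 0.0002 m and velocity of joint spindle between -0.003 and 0.003 m/s and distance of each of cup, tamper, jug from where it was at the start of the episode below 0.02 m); the robot touches nothing.
It fails at once if the pump is shifted more than 1 mm on its feet along the spindle axis (about 20 N) (value of joint pump above 0.001 m or value of joint pump below -0.001 m).
It fails at once if a bystander is knocked over (angle between any of cup, tamper, jug's own z axis and vertical above 0.5 rad).
It also fails if it takes over 59 s, if anything falls off the work surface, if the arm or the gripper's body presses on something with over 40 N, if the wrist force passes 120 N, or if a joint passes its speed limit or range.

### The arm

A 7-joint arm with a two-finger parallel gripper is mounted at the origin on the work surface. World frame = base frame: x ahead of the robot, y to its left, z up, the work surface at z = 0. Lengths are in m, angles in rad, forces in N, time in s.
With the tool pointing down it reaches from about 0.35 to 0.775 m from the base axis. Payload 3.1 kg.
Tool frame: the origin (TCP) lies at the very end of the fingers, on their centre line; the grasp point (between the pads) lies 19 mm behind it (manip.pinch_z is the distance from the TCP to the grasp point, in m); z points along the fingers, x is the direction in which the jaws open and shut, and the axes are right-handed (so a half turn about z gives the same grasp; the last joint's range is limited). The gripper opens to 85 mm and grips with 20 to 120 N. Pads are 22 mm wide; open, the fingers measure 114 mm over their backs; the gripper's body (76 mm by 85 mm) begins 54 mm behind the grasp point. The pads swing forward as they close: fully open they stand 13 mm farther back than shut.
Start: joints at [-1.195, 0.311, 0.014, 1.512, -0.004, 1.319, -0.027], TCP at [0.223, 0.503, 0.231] pointing down, gripper open.
Joint ranges: [-2.7, 2.7], [-0.3, 1.91], [-1.27, 1.3], [0.12, 2.57], [-1.44, 4.58], [0.2, 2.03], [-3.05, 3.05]. Speed limits (rad/s): [2.79, 2.79, 3.14, 3.14, 3.14, 3.14, 3.14].

### API

Orientations are given as a unit quaternion [x, y, z, w].
In Python, from workcell import monitor, vision, manip gives the robot as it stands. The module is installed in compiled form; this text tells all that it offers.
- The arm moves only by the tool play_rows, never from a script. Its argument "increments" is a list of rows, each a list of 7 numbers: the shift along the world's x, y, z in units of 40 mm (1.0 is 40 mm), then the turn, a rotation vector about the world's x, y, z in units of 6 degrees (1.0 is 6 degrees), then the gripper's target within -1 to 1 (shut at 1, half-way at 0, fully open at -1). In form: [[x, y, z, wx, wy, wz, jaw], ...]. A call has 1 to 5 rows; each row is the pose to reach, as a shift and turn from the pose measured when the call began; what a row does not reach only later rows make up. A row lasts 1/8 s, in which the tool goes at most 62.5 mm and 10.7 degrees, less where a joint would pass 70% of its speed; a pose out of reach is approached as far as the arm can. A call with a gripper value outside its range is refused whole. The fingers move at their own pace and stop on an object; "newtons" is the grip in N (left out, the last holds). Time passes only in rows, so rows that repeat a pose let the fingers close. It gives the time, the measured TCP pose, the force and the opening at its end, in the units of the state.
- monitor.state(): the state, without advancing time (a new reading comes with each control period).
- vision.camera(name): name is "scene" or "top" or "wrist"; returns the picture (480x640x3 uint8, blue, green, red); there is no depth.
- vision.calibration(name): a dict with "K" (3x3 intrinsics, pixels), "R" (3x3) and "t" (3): a world point X has camera coordinates R X + t; the wrist camera has in their place "hand_eye" (4x4, takes a point from camera to tool coordinates, whose origin is the TCP and whose axes are the tool frame's). Camera axes: x right, y down, z forward; pixel columns grow to the right and rows downward; lengths in m; the calibration is good to about 2 mm. A picture is of the moment at which its call begins: read the wrist's pose just before it. calibration takes no time and is no camera call.
- manip.finish_job(): hands the job in, once; it reports no verdict.
The state is a dict: "clock": time; "qpos": joint angles; "qvel": joint speeds; "effort": joint torques, N m; "tcp_pos": TCP position; "ee_rot": TCP orientation; "force": force on the tool from outside, world axes, zero at the start; "wrist_torque": the same for the moment, N m; "grip_width": opening from 0.0 (shut) to 1.0 (fully open).
Only numpy, scipy, OpenCV 4.12 (cv2) and the standard library are available. Lean on these libraries where they do the work, as an engineer would, in place of code of your own. Each camera call takes 0.05 s, during which the arm holds its last target. There are 200 camera calls.

## Working session

There is one attempt and no reset: what is moved stays moved. The work goes in short steps, Python scripts to look and compute and a tool call to move; the robot and the scene stay as the last step left them, time stands still between calls to the robot, and variables do not carry over. Pictures are saved under pics/ and viewed, about 8 in all and at most 12, crops included, and the job is handed in when it is done.

Besides the shell and the picture viewer there is one more tool, called after "Request:" as a command line: name --pt "numbers of a row" for each row, then --argument value for the rest. play_rows: Moves the arm, as the interface text tells. Its arguments: {"type":"object","properties":{"increments":{"type":"array"},"newtons":{"type":"number"}},"required":["increments"]}

```bash
mkdir -p pics; python3 - <<'E'
from workcell import monitor, vision, manip
import cv2, numpy as np
np.set_printoptions(precision=4,suppress=True)
print(monitor.state(), manip.pinch_z)
for n in("scene","top"):
    cv2.imwrite(f"pics/{n}0.png",vision.camera(n)); print(n,vision.calibration(n))
print(vision.calibration("wrist"))
E
```

```text
{'clock': 0.0, 'qpos': array([-1.1947,  0.3117,  0.014 ,  1.5131, -0.0044,  1.3192, -0.0272]), 'qvel': array([-0.001 , -0.0002, -0.0012,  0.0009,  0.0007, -0.0001,  0.0002]), 'effort': array([  0.0002, -37.9905,   0.1463, -23.0591,   0.0123,   0.0133,
        -0.    ]), 'tcp_pos': array([0.2229, 0.502 , 0.2302]), 'ee_rot': array([ 0.8384,  0.5451, -0.001 ,  0.0007]), 'force': array([ 0.1949, -0.3814, -0.7714]), 'wrist_torque': array([-0.031,  0.01 , -0.007]), 'grip_width': 0.9989827064377856} 0.0187
scene {'K': array([[582.3918,   0.    , 330.854 ],
       [  0.    , 582.3918, 244.5854],
       [  0.    ,   0.    ,   1.    ]]), 'R': array([[-0.3865,  0.9221, -0.0174],
       [ 0.6052,  0.2394, -0.7593],
       [-0.696 , -0.304 , -0.6506]]), 't': array([ 0.0904, -0.3234,  1.502 ])}
top {'K': array([[543.536 ,   0.    , 322.1362],
       [  0.    , 543.536 , 238.4472],
       [  0.    ,   0.    ,   1.    ]]), 'R': array([[ 0.0025, -0.9993, -0.0364],
       [-0.994 ,  0.0015, -0.1095],
       [ 0.1095,  0.0365, -0.9933]]), 't': array([0.1446, 0.592 , 0.7952])}
{'K': array([[366.6405,   0.    , 319.9801],
       [  0.    , 366.6405, 240.2288],
       [  0.    ,   0.    ,   1.    ]]), 'hand_eye': array([[ 1.    , -0.0007, -0.0016, -0.0003],
       [ 0.0011,  0.9581,  0.2864, -0.0718],
       [ 0.0013, -0.2864,  0.9581, -0.1433],
       [ 0.    ,  0.    ,  0.    ,  1.    ]])}
```

View pics/top0.png

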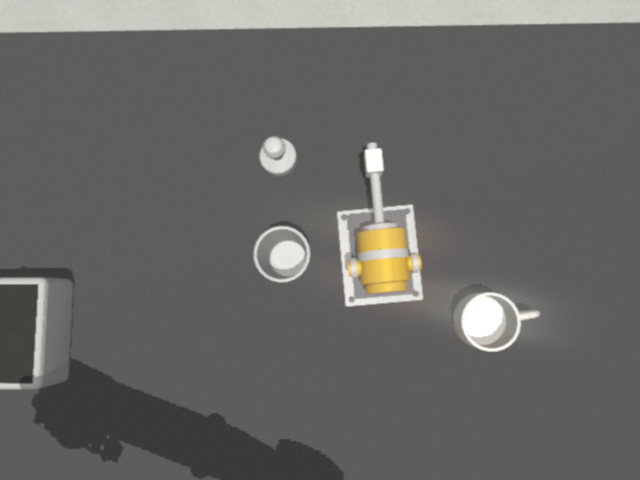

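View pics/scene0.png

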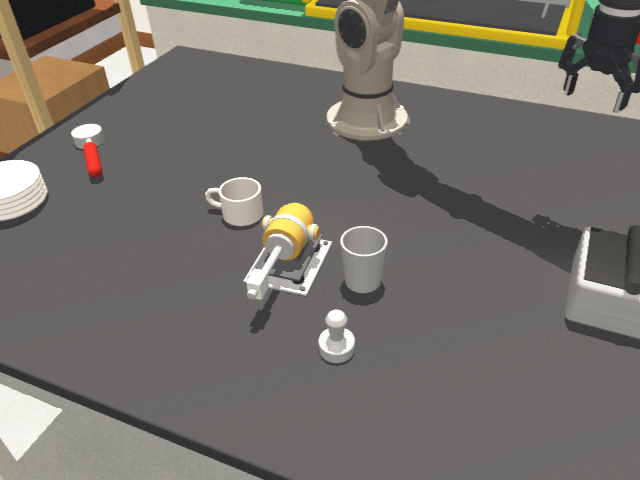

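The top view shows the hub at about (374,161) and the stand corners at about (338,212), (413,206), (422,299) and (345,305). The jug, tamper and cup are at (282,254), (278,157) and (488,320).

```bash
cat > h.py <<'E'
from workcell import monitor, vision, manip
import cv2, numpy as np
from scipy.spatial.transform import Rotation as Rn
np.set_printoptions(precision=4,suppress=True)
def ray(name,uv,z,pose=None):
    c=vision.calibration(name)
    d=np.linalg.inv(c["K"])@np.array([*uv,1.])
    if name=="wrist":
        p,q=pose; R=Rn.from_quat(q).as_matrix(); H=c["hand_eye"]
        o=p+R@H[:3,3]; d=R@H[:3,:3]@d
    else:
        o=-c["R"].T@c["t"]; d=c["R"].T@d
    return o+d*(z-o[2])/d[2]
E
python3 - <<'E'
from h import *
C=np.array([ray("top",p,.006) for p in [(338,212),(413,206),(422,299),(345,305)]])
print(C,C.mean(0))
for n,p,z in[("hub",(374,161),.086),("jug",(282,254),.095),("tamper",(278,157),.01),("cup",(488,320),.062)]: print(n,ray("top",p,z))
im=cv2.imread("pics/top0.png")[130:310,320:440]
cv2.imwrite("pics/c1.png",cv2.resize(im,None,fx=3.3,fy=3.3,interpolation=cv2.INTER_CUBIC))
E
```

```text
[[ 0.6374  0.1209  0.006 ]
 [ 0.6466  0.0022  0.006 ]
 [ 0.5003 -0.0094  0.006 ]
 [ 0.4907  0.1101  0.006 ]] [0.5688 0.056  0.006 ]
hub [0.6993 0.068  0.086 ]
jug [0.5632 0.1995 0.095 ]
tamper [0.7264 0.2171 0.01  ]
cup [ 0.4706 -0.095   0.062 ]
```

View pics/c1.png

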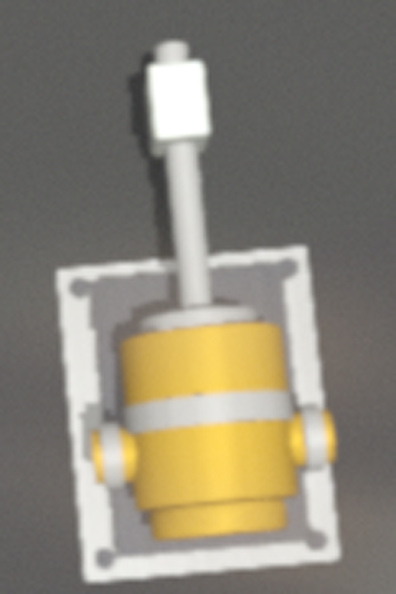

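The enlarged crop agrees with the estimate: the stand yaw is about 4.4°, the hub is near (0.70, 0.068), and the spindle points along world +x. Next I go above the hub.

Request:
play_rows --pt "1.07 -0.98 0 0 0 0.95 -1" --pt "2.15 -1.96 0 0 0 1.9 -1" --pt "3.2 -2.95 0 0 0 2.85 -1" --pt "4.3 -3.95 0 0 0 3.8 -1" --pt "5.4 -4.9 0 0 0 4.73 -1" --newtons 50

```text
clock: 0.72
tcp_pos: [0.4398, 0.3044, 0.23]
ee_rot: [0.678, 0.735, -0.001, 0.001]
force: [0.2, 1.1, 0.1]
grip_width: 1.003
```

```bash
python3 - <<'E'
from h import *
s=monitor.state();R=Rn.from_quat(s["ee_rot"]).as_matrix()
print(s["clock"],s["tcp_pos"],np.degrees(np.arctan2(R[1,0],R[0,0])),R[:,2],(np.array([.699,.067,.2])-s["tcp_pos"])/.04,s["qpos"])
E
```

```text
0.725 [0.4398 0.3044 0.23  ] 94.6338596229823 [-0.0003 -0.0024 -1.    ] [ 6.4804 -5.936  -0.7489] [-0.7247  0.281   0.1102  1.5567 -0.0297  1.3072  1.0407]
```

Request:
play_rows --pt "1.08 -1.0 0 0 0 0 -1" --pt "2.16 -2.0 0 0 0 0 -1" --pt "3.24 -3.0 0 0 0 0 -1" --pt "4.32 -4.0 -0.2 0 0 0 -1" --pt "5.4 -5.0 -0.5 0 0 0 -1"

```text
clock: 1.35
tcp_pos: [0.6571, 0.1034, 0.2096]
ee_rot: [0.678, 0.735, -0.001, 0.001]
force: [1.7, 0.9, 0.5]
grip_width: 1.002
```

Request:
play_rows --pt "1.0 -0.9 -0.3 0 0 0 -1" --pt "1.2 -1.1 -0.4 0 0 0 -1" --pt "1.2 -1.1 -0.4 0 0 0 -1"

```text
clock: 1.72
tcp_pos: [0.7046, 0.0586, 0.192]
ee_rot: [0.678, 0.735, -0.002, -0.0]
force: [-0.7, 0.9, -0.2]
grip_width: 1.003
```

```bash
python3 - <<'E'
from h import *
s=monitor.state();R=Rn.from_quat(s["ee_rot"]).as_matrix()
im=vision.camera("wrist"); cv2.imwrite("pics/w1.png",im)
np.savez("w1.npz",p=s["tcp_pos"],q=s["ee_rot"])
print(s["clock"],s["tcp_pos"],np.degrees(np.arctan2(R[1,0],R[0,0])),R[:,2],s["force"],s["qpos"])
E
```

```text
1.725 [0.7046 0.0586 0.192 ] 94.56648278400642 [-0.0029 -0.0021 -1.    ] [-0.7073  0.8717 -0.2315] [-0.2247  0.6766  0.2282  1.0574 -0.1417  1.4249  1.6261]
```

View pics/w1.png

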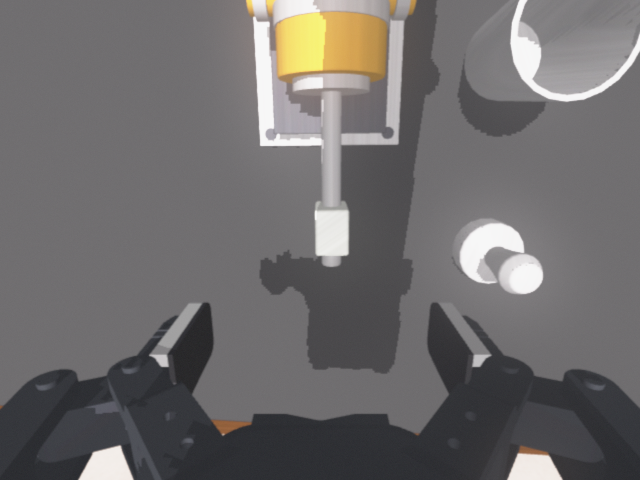

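The wrist view shows the hub's top face spanning columns 316–349 and rows about 209–254. The rod runs straight down the image, so the yaw is right.

```bash
python3 - <<'E'
from h import *
d=np.load("w1.npz");P=(d["p"],d["q"])
h=ray("wrist",(332.3,231),.086,P);print(h,[ray("wrist",u,.086,P) for u in[(316,231),(349,231),(332,209),(332,254)]])
print(ray("wrist",(331.5,95),.075,P),ray("wrist",(331.5,190),.075,P))
print((np.array([*h[:2],.05])-d["p"])/.04)
E
```

```text
[0.6991 0.0656 0.086 ] [array([0.7   , 0.0541, 0.086 ]), array([0.6982, 0.0773, 0.086 ]), array([0.6835, 0.064 , 0.086 ]), array([0.7162, 0.0668, 0.086 ])]
[0.6091 0.0574 0.075 ] [0.672  0.0629 0.075 ]
[-0.136   0.1732 -3.5489]
```

Request:
play_rows --pt "-0.14 0.17 -0.8 0 0 0 -1" --pt "-0.14 0.17 -1.8 0 0 0 -1" --pt "-0.14 0.17 -2.8 0 0 0 -1" --pt "-0.14 0.17 -3.5 0 0 0 -1" --pt "-0.14 0.17 -3.55 0 0 0 -1"

```text
clock: 2.4
tcp_pos: [0.6959, 0.0706, 0.0493]
ee_rot: [0.676, 0.737, -0.002, -0.003]
force: [0.1, -0.2, 0.5]
grip_width: 0.999
```

```bash
python3 - <<'E'
from h import *
im=vision.camera("wrist"); s=monitor.state();cv2.imwrite("pics/w2.png",im)
print(s["clock"],s["tcp_pos"],s["force"],s["wrist_torque"])
E
```

```text
2.45 [0.6976 0.0701 0.051 ] [-1.3341  0.2696  0.0824] [ 0.011   0.0237 -0.0125]
```

View pics/w2.png

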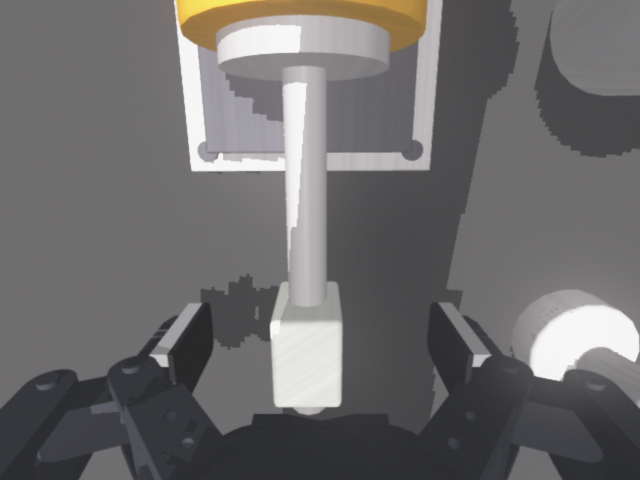

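The hub, at column 308, sits about 4 mm off the finger centre at column 320, which agrees with the TCP reading. I shift -y and look at the settled pose before closing.

Request:
play_rows --pt "0.04 -0.11 -0.02 0 0 0 -1" --pt "0.04 -0.11 -0.02 0 0 0 -1" --pt "0.04 -0.11 -0.02 0 0 0 -1"

```text
clock: 2.82
tcp_pos: [0.6999, 0.0656, 0.0515]
ee_rot: [0.676, 0.736, 0.0, -0.001]
force: [0.6, 1.2, -0.5]
grip_width: 1.001
```

```bash
python3 - <<'E'
from h import *
s=monitor.state()
print(s["clock"],s["tcp_pos"],s["force"],s["wrist_torque"])
E
```

```text
2.825 [0.6999 0.0656 0.0515] [ 0.5548  1.2161 -0.4627] [ 0.0101 -0.0113 -0.0244]
```

Request:
play_rows --pt "0 0 -0.04 0 0 0 0.2" --pt "0 0 -0.04 0 0 0 0.6" --pt "0 0 -0.04 0 0 0 1" --pt "0 0 -0.04 0 0 0 1" --pt "0 0 -0.04 0 0 0 1" --newtons 40

```text
clock: 3.45
tcp_pos: [0.6999, 0.0661, 0.05]
ee_rot: [0.676, 0.737, 0.0, -0.001]
force: [-0.5, 1.2, 0.6]
grip_width: 0.274
```

Request:
play_rows --pt "0 0 0 0 0 0 1" --pt "0 0 0 0 0 0 1"

```text
clock: 3.7
tcp_pos: [0.6998, 0.0662, 0.05]
ee_rot: [0.676, 0.737, 0.0, -0.001]
force: [-0.2, 0.1, 0.9]
grip_width: 0.274
```

```bash
cat > s.py <<'E'
from h import *
s=monitor.state(); a=np.array([.9969,.0785,0])
print(s["clock"],s["tcp_pos"],"axial",s["tcp_pos"]@a,"F",s["force"],"Fax",s["force"]@a,s["wrist_torque"],s["grip_width"])
E
python3 s.py
```

```text
3.7 [0.6998 0.0662 0.05  ] axial 0.702853991753203 F [-0.2446  0.1353  0.8814] Fax -0.23326326518866305 [-0.0806  0.0199  0.2148] 0.27377767536826025
```

Request:
play_rows --pt "0.01 0.001 0 0 0 0 1" --pt "0.02 0.002 0 0 0 0 1" --pt "0.02 0.002 0 0 0 0 1"

```text
clock: 4.08
tcp_pos: [0.7004, 0.0663, 0.0499]
ee_rot: [0.676, 0.737, -0.0, -0.001]
force: [-2.2, 0.2, 1.7]
grip_width: 0.276
```

Request:
play_rows --pt "0.01 0.001 0 0 0 0 1" --pt "0.02 0.002 0 0 0 0 1" --pt "0.03 0.002 0 0 0 0 1"

```text
clock: 4.45
tcp_pos: [0.7016, 0.0663, 0.0499]
ee_rot: [0.676, 0.737, -0.0, -0.001]
force: [-1.8, 0.5, 1.7]
grip_width: 0.276
```

```bash
python3 s.py
```

```text
4.45 [0.7016 0.0663 0.0499] axial 0.7046535073914929 F [-1.7731  0.4527  1.6916] Fax -1.732080823196054 [-0.042   0.2547  0.1729] 0.27613852255861365
```

Request:
play_rows --pt "0.01 0.001 0 0 0 0 1" --pt "0.02 0.002 0 0 0 0 1" --pt "0.03 0.002 0 0 0 0 1"

```text
clock: 4.82
tcp_pos: [0.7029, 0.0665, 0.0499]
ee_rot: [0.676, 0.737, -0.0, -0.001]
force: [-2.4, 1.4, 0.8]
grip_width: 0.276
```

Request:
play_rows --pt "0.01 0.001 0 0 0 0 1" --pt "0.02 0.002 0 0 0 0 1" --pt "0.03 0.002 0 0 0 0 1"

```text
clock: 5.2
tcp_pos: [0.7041, 0.0666, 0.0499]
ee_rot: [0.676, 0.737, -0.0, -0.001]
force: [-1.9, 0.3, 0.8]
grip_width: 0.278
```

Request:
play_rows --pt "0.01 0.001 0 0 0 0 1" --pt "0.02 0.002 0 0 0 0 1" --pt "0.03 0.002 0 0 0 0 1"

```text
clock: 5.58
tcp_pos: [0.7053, 0.0667, 0.05]
ee_rot: [0.676, 0.737, -0.0, -0.001]
force: [-0.8, 0.7, 1.0]
grip_width: 0.272
```

Request:
play_rows --pt "0.01 0.001 0 0 0 0 1" --pt "0.02 0.002 0 0 0 0 1" --pt "0.03 0.002 0 0 0 0 1"

```text
clock: 5.95
tcp_pos: [0.7065, 0.0668, 0.0499]
ee_rot: [0.676, 0.737, -0.0, -0.001]
force: [-1.1, 0.7, 1.5]
grip_width: 0.27
```

Request:
play_rows --pt "0.01 0.001 0 0 0 0 1" --pt "0.02 0.002 0 0 0 0 1" --pt "0.03 0.002 0 0 0 0 1"

```text
clock: 6.32
tcp_pos: [0.7078, 0.0669, 0.0499]
ee_rot: [0.676, 0.737, -0.0, -0.001]
force: [-2.7, 1.6, 1.7]
grip_width: 0.276
```

Request:
play_rows --pt "0.01 0.001 0 0 0 0 1" --pt "0.02 0.002 0 0 0 0 1" --pt "0.03 0.002 0 0 0 0 1"

```text
clock: 6.7
tcp_pos: [0.709, 0.067, 0.05]
ee_rot: [0.676, 0.737, -0.0, -0.001]
force: [-1.3, 1.5, 1.0]
grip_width: 0.277
```

Request:
play_rows --pt "0.01 0.001 0 0 0 0 1" --pt "0.02 0.002 0 0 0 0 1" --pt "0.03 0.002 0 0 0 0 1"

```text
clock: 7.08
tcp_pos: [0.7102, 0.0671, 0.05]
ee_rot: [0.676, 0.737, -0.0, -0.001]
force: [-0.8, 0.6, 1.0]
grip_width: 0.271
```

Request:
play_rows --pt "0.01 0.001 0 0 0 0 1" --pt "0.02 0.002 0 0 0 0 1" --pt "0.03 0.002 0 0 0 0 1"

```text
clock: 7.45
tcp_pos: [0.711, 0.0672, 0.0499]
ee_rot: [0.676, 0.737, -0.0, -0.002]
force: [-2.8, 0.6, 2.7]
grip_width: 0.274
```

Request:
play_rows --pt "0.01 0.001 0 0 0 0 1" --pt "0.02 0.002 0 0 0 0 1" --pt "0.03 0.002 0 0 0 0 1"

```text
clock: 7.82
tcp_pos: [0.7111, 0.0672, 0.0498]
ee_rot: [0.676, 0.737, -0.001, -0.003]
force: [-6.7, -0.2, 4.1]
grip_width: 0.273
```

Stop felt near x = 0.711. I now lean on it.

Request:
play_rows --pt "0.036 0.003 0 0 0 0 1" --pt "0.042 0.003 0 0 0 0 1" --pt "0.042 0.003 0 0 0 0 1"

```text
clock: 8.2
tcp_pos: [0.7111, 0.0672, 0.0497]
ee_rot: [0.676, 0.737, -0.003, -0.004]
force: [-7.1, -0.1, 4.4]
grip_width: 0.279
```

```bash
python3 s.py
```

```text
8.2 [0.7111 0.0672 0.0497] axial 0.7141987874149242 F [-7.1002 -0.0727  4.4255] Fax -7.083930428919537 [-0.1259  0.9697  0.1807] 0.2792287303868011
```

Request:
play_rows --pt "0.045 0.004 0 0 0 0 1" --pt "0.055 0.004 0 0 0 0 1" --pt "0.058 0.004 0 0 0 0 1" --pt "0.058 0.004 0 0 0 0 1"

```text
clock: 8.7
tcp_pos: [0.7112, 0.0672, 0.0496]
ee_rot: [0.676, 0.737, -0.004, -0.006]
force: [-9.1, 0.7, 5.0]
grip_width: 0.271
```

```bash
python3 s.py
```

```text
8.7 [0.7112 0.0672 0.0496] axial 0.7142276560257077 F [-9.1038  0.7337  4.9631] Fax -9.01801281301441 [-0.1269  1.2759  0.1667] 0.27072820918425355
```

Request:
play_rows --pt "0.062 0.005 0 0 0 0 1" --pt "0.062 0.005 0 0 0 0 1" --pt "0.062 0.005 0 0 0 0 1" --pt "0.062 0.005 0 0 0 0 1"

```text
clock: 9.2
tcp_pos: [0.7111, 0.0672, 0.0496]
ee_rot: [0.676, 0.737, -0.006, -0.008]
force: [-9.9, 0.9, 5.4]
grip_width: 0.271
```

```bash
python3 s.py; python3 - <<'E'
from h import *
s=monitor.state();R=Rn.from_quat(s["ee_rot"]).as_matrix();print(R[:,2],s["tcp_pos"]-R[:,2]*.0187)
E
```

```text
9.2 [0.7111 0.0672 0.0496] axial 0.714152783086271 F [-9.9415  0.919   5.4301] Fax -9.838538094585845 [-0.1285  1.3579  0.1639] 0.27071232168878323
[-0.0202  0.0011 -0.9998] [0.7115 0.0672 0.0683]
```

Leant on the outer stop at about 10 N, with the pinch point at x ≈ 0.7115. I back off, level the tool, and travel inward; the first 9 mm are known to be free.

Request:
play_rows --pt "-0.01 -0.001 0 0 -0.06 0 1" --pt "-0.03 -0.002 0 0 -0.12 0 1" --pt "-0.05 -0.004 0 0 -0.18 0 1" --pt "-0.075 -0.006 0 0 -0.18 0 1" --pt "-0.1 -0.008 0 0 -0.18 0 1"

```text
clock: 9.82
tcp_pos: [0.7079, 0.0669, 0.05]
ee_rot: [0.676, 0.737, 0.001, -0.0]
force: [2.3, 0.9, 2.1]
grip_width: 0.276
```

```bash
cat >> s.py <<'E'
R=Rn.from_quat(s["ee_rot"]).as_matrix();print(R[:,2],s["tcp_pos"]-R[:,2]*.0187,"pinch ax",(s["tcp_pos"]-R[:,2]*.0187)@a)
E
python3 s.py
```

```text
9.825 [0.7079 0.0669 0.05  ] axial 0.710967806341179 F [2.2544 0.913  2.0825] Fax 2.319046553950312 [0.0859 0.0105 0.1754] 0.27579238903505104
[ 0.0006  0.0012 -1.    ] [0.7079 0.0669 0.0687] pinch ax 0.7109547379841761
```

Request:
play_rows --pt "-0.024 -0.002 0 0 0 0 1" --pt "-0.048 -0.004 0 0 0 0 1" --pt "-0.072 -0.006 0 0 0 0 1" --pt "-0.096 -0.008 0 0 0 0 1" --pt "-0.12 -0.01 0 0 0 0 1"

```text
clock: 10.45
tcp_pos: [0.7031, 0.0665, 0.05]
ee_rot: [0.676, 0.737, 0.001, -0.0]
force: [2.3, 1.2, 1.4]
grip_width: 0.277
```

Request:
play_rows --pt "-0.01 -0.001 0 0 0 0 1" --pt "-0.02 -0.002 0 0 0 0 1" --pt "-0.03 -0.002 0 0 0 0 1"

```text
clock: 10.82
tcp_pos: [0.7019, 0.0664, 0.05]
ee_rot: [0.676, 0.737, 0.001, -0.0]
force: [1.2, 1.2, 1.1]
grip_width: 0.276
```

Request:
play_rows --pt "-0.01 -0.001 0 0 0 0 1" --pt "-0.02 -0.002 0 0 0 0 1" --pt "-0.03 -0.002 0 0 0 0 1"

```text
clock: 11.2
tcp_pos: [0.7007, 0.0663, 0.05]
ee_rot: [0.676, 0.737, 0.001, -0.0]
force: [1.4, 0.5, 2.2]
grip_width: 0.272
```

```bash
python3 s.py
```

```text
11.2 [0.7007 0.0663 0.05  ] axial 0.7036963963626471 F [1.4344 0.4839 2.185 ] Fax 1.4679462335804878 [-0.0048 -0.0226  0.2503] 0.27204039451101586
[ 0.0008  0.0011 -1.    ] [0.7006 0.0663 0.0687] pinch ax 0.7036799521552851
```

Request:
play_rows --pt "-0.01 -0.001 0 0 0 0 1" --pt "-0.02 -0.002 0 0 0 0 1" --pt "-0.03 -0.002 0 0 0 0 1"

```text
clock: 11.58
tcp_pos: [0.6994, 0.0662, 0.05]
ee_rot: [0.676, 0.737, 0.001, -0.0]
force: [0.9, 0.6, 1.4]
grip_width: 0.275
```

Request:
play_rows --pt "-0.01 -0.001 0 0 0 0 1" --pt "-0.02 -0.002 0 0 0 0 1" --pt "-0.03 -0.002 0 0 0 0 1"

```text
clock: 11.95
tcp_pos: [0.6982, 0.0661, 0.05]
ee_rot: [0.676, 0.737, 0.001, -0.0]
force: [1.5, 0.7, 1.2]
grip_width: 0.276
```

Request:
play_rows --pt "-0.01 -0.001 0 0 0 0 1" --pt "-0.02 -0.002 0 0 0 0 1" --pt "-0.03 -0.002 0 0 0 0 1"

```text
clock: 12.32
tcp_pos: [0.697, 0.0659, 0.05]
ee_rot: [0.676, 0.737, 0.001, -0.0]
force: [0.9, 0.2, 1.7]
grip_width: 0.274
```

Request:
play_rows --pt "-0.01 -0.001 0 0 0 0 1" --pt "-0.02 -0.002 0 0 0 0 1" --pt "-0.03 -0.002 0 0 0 0 1"

```text
clock: 12.7
tcp_pos: [0.6957, 0.0659, 0.05]
ee_rot: [0.676, 0.737, 0.001, -0.0]
force: [1.9, 0.5, 2.0]
grip_width: 0.274
```

Request:
play_rows --pt "-0.01 -0.001 0 0 0 0 1" --pt "-0.02 -0.002 0 0 0 0 1" --pt "-0.03 -0.002 0 0 0 0 1"

```text
clock: 13.08
tcp_pos: [0.6948, 0.0658, 0.05]
ee_rot: [0.676, 0.737, 0.001, 0.0]
force: [1.7, 0.4, 1.7]
grip_width: 0.274
```

Request:
play_rows --pt "-0.01 -0.001 0 0 0 0 1" --pt "-0.02 -0.002 0 0 0 0 1" --pt "-0.03 -0.002 0 0 0 0 1"

```text
clock: 13.45
tcp_pos: [0.6946, 0.0657, 0.0501]
ee_rot: [0.676, 0.737, 0.002, 0.001]
force: [4.7, 0.5, 0.3]
grip_width: 0.28
```

Inner stop felt near x = 0.6947. Leaning on it.

Request:
play_rows --pt "-0.04 -0.003 0 0 0 0 1" --pt "-0.05 -0.004 0 0 0 0 1" --pt "-0.055 -0.004 0 0 0 0 1" --pt "-0.055 -0.004 0 0 0 0 1"

```text
clock: 13.95
tcp_pos: [0.6945, 0.0657, 0.0502]
ee_rot: [0.676, 0.737, 0.003, 0.003]
force: [7.4, 1.3, -2.7]
grip_width: 0.28
```

```bash
python3 s.py
```

```text
13.95 [0.6945 0.0657 0.0502] axial 0.6975516055862722 F [ 7.3773  1.348  -2.7201] Fax 7.460261550593264 [ 0.1169 -1.106   0.1505] 0.28008128880075633
[ 0.0085  0.0012 -1.    ] [0.6944 0.0657 0.0689] pinch ax 0.6973904555761703
```

Request:
play_rows --pt "-0.06 -0.005 0 0 0 0 1" --pt "-0.066 -0.005 0 0 0 0 1" --pt "-0.066 -0.005 0 0 0 0 1" --pt "-0.066 -0.005 0 0 0 0 1" --pt "-0.066 -0.005 0 0 0 0 1"

```text
clock: 14.58
tcp_pos: [0.6946, 0.0657, 0.0503]
ee_rot: [0.676, 0.737, 0.005, 0.005]
force: [8.7, 1.1, -2.5]
grip_width: 0.272
```

```bash
python3 s.py
```

```text
14.575 [0.6946 0.0657 0.0503] axial 0.6976107599565596 F [ 8.7174  1.0517 -2.5185] Fax 8.77291471175641 [ 0.2134 -1.2916  0.2229] 0.27160844217599933
[ 0.0146  0.0014 -0.9999] [0.6943 0.0657 0.069 ] pinch ax 0.6973370223837047
```

Request:
play_rows --pt "-0.07 -0.006 0 0 0 0 1" --pt "-0.07 -0.006 0 0 0 0 1" --pt "-0.07 -0.006 0 0 0 0 1" --pt "-0.07 -0.006 0 0 0 0 1"

```text
clock: 15.08
tcp_pos: [0.6946, 0.0657, 0.0503]
ee_rot: [0.676, 0.737, 0.008, 0.007]
force: [8.7, 2.1, -4.3]
grip_width: 0.278
```

```bash
python3 s.py
```

```text
15.075 [0.6946 0.0657 0.0503] axial 0.6976457493313579 F [ 8.6854  2.081  -4.3173] Fax 8.821827479401518 [ 0.1941 -1.3326  0.1598] 0.2779017748897499
[ 0.0208  0.0017 -0.9998] [0.6943 0.0657 0.069 ] pinch ax 0.6972549957154338
```

The midpoint from both the TCP and the pinch readings is axial 0.7059. Moving 8.3 mm out and levelling.

Request:
play_rows --pt "0.02 0.002 0 0 0.07 0 1" --pt "0.06 0.005 0 0 0.14 0 1" --pt "0.11 0.009 0 0 0.2 0 1" --pt "0.16 0.013 0 0 0.2 0 1" --pt "0.205 0.016 0 0 0.2 0 1"

```text
clock: 15.7
tcp_pos: [0.7023, 0.0664, 0.0499]
ee_rot: [0.676, 0.737, 0.0, -0.001]
force: [-1.2, 1.0, 0.5]
grip_width: 0.276
```

Request:
play_rows --pt "0 0 0 0 0 0 1" --pt "0 0 0 0 0 0 1"

```text
clock: 15.95
tcp_pos: [0.7025, 0.0665, 0.0499]
ee_rot: [0.676, 0.737, 0.0, -0.001]
force: [0.0, 0.3, 0.4]
grip_width: 0.278
```

```bash
python3 s.py
```

```text
15.95 [0.7025 0.0665 0.0499] axial 0.7055622217512614 F [0.0071 0.3367 0.3573] Fax 0.033549440106003595 [-0.0083 -0.1627  0.122 ] 0.2777075885431239
[-0.0011  0.0018 -1.    ] [0.7025 0.0664 0.0686] pinch ax 0.7055799352586071
```

Request:
play_rows --pt "0.005 0 0 0 0 0 0.4" --pt "0.005 0 0 0 0 0 0" --pt "0.005 0 0 0 0 0 -1" --pt "0.005 0 0 0 0 0 -1" --pt "0.005 0 0 0 0 0 -1"

```text
clock: 16.58
tcp_pos: [0.7028, 0.0664, 0.0499]
ee_rot: [0.676, 0.737, 0.0, -0.001]
force: [0.4, -0.3, 0.6]
grip_width: 1.0
```

```bash
python3 s.py
```

```text
16.575 [0.7028 0.0664 0.0499] axial 0.7057843659077261 F [ 0.3583 -0.3404  0.5605] Fax 0.3304648491078294 [ 0.0068 -0.0158  0.0026] 0.9996075705896615
[-0.001   0.0017 -1.    ] [0.7028 0.0664 0.0686] pinch ax 0.7058009291953575
```

Released cleanly. Lifting to about the earlier viewing height to check where the hub stands.

Request:
play_rows --pt "0 0 0.5 0 0 0 -1" --pt "0 0 1.5 0 0 0 -1" --pt "0 0 2.5 0 0 0 -1" --pt "0 0 3.5 0 0 0 -1" --pt "0 0 3.55 0 0 0 -1"

```text
clock: 17.2
tcp_pos: [0.7058, 0.0664, 0.1988]
ee_rot: [0.676, 0.737, 0.005, 0.003]
force: [-0.7, -0.2, 0.4]
grip_width: 1.0
```

Request:
play_rows --pt "0 0 0 0 0 0 -1" --pt "0 0 0 0 0 0 -1"

```text
clock: 17.45
tcp_pos: [0.7055, 0.0664, 0.1985]
ee_rot: [0.676, 0.737, 0.004, 0.003]
force: [-1.4, 0.9, -0.6]
grip_width: 0.999
```

```bash
python3 s.py; python3 - <<'E'
from h import *
s=monitor.state(); im=vision.camera("wrist"); cv2.imwrite("pics/w3.png",im); np.savez("w3.npz",p=s["tcp_pos"],q=s["ee_rot"])
E
```

```text
17.45 [0.7055 0.0664 0.1985] axial 0.7085320413683736 F [-1.3518  0.9014 -0.6365] Fax -1.276812298684084 [ 0.001   0.0647 -0.0297] 0.9985327756259138
[ 0.0099  0.0026 -0.9999] [0.7053 0.0663 0.2172] pinch ax 0.7083430848323918
```

View pics/w3.png

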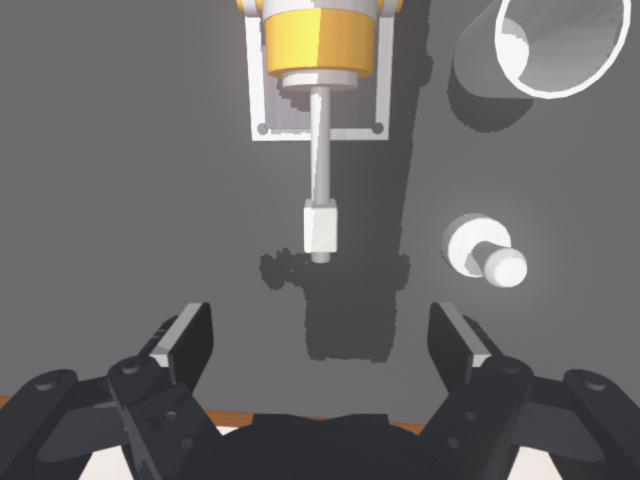

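The hub's top face spans rows about 206–251 at column 321, the gripper is clear, and the tamper and jug are standing in place.

```bash
python3 - <<'E'
from h import *
for f,h,e in(("w1",(332.3,231),(331,145)),("w3",(321,228.5),(320,139))):
    d=np.load(f+".npz");P=(d["p"],d["q"]);a=ray("wrist",h,.086,P);b=ray("wrist",e,.006,P);print(f,a,b,a-b)
im=vision.camera("top");d=cv2.absdiff(im,cv2.imread("pics/top0.png")).max(2)
for n,(u,v) in dict(cup=(488,320),tamper=(278,157),jug=(282,254)).items():print(n,(d[v-32:v+32,u-32:u+32]>60).sum())
print(manip.finish_job())
E
```

```text
w1 [0.6991 0.0656 0.086 ] [0.6432 0.0618 0.006 ] [0.0559 0.0037 0.08  ]
w3 [0.702  0.0659 0.086 ] [0.6425 0.0601 0.006 ] [0.0595 0.0058 0.08  ]
cup 2423
tamper 0
jug 0
the job is handed in; nothing more can be done
None
```

I carried out the whole task and handed the job in at about 17.5 s of the 59 s allowed. I got no verdict back.

- **Outer stop:** I gripped the hub by its flats with 40 N and drew it out to the stop at about x = 0.711. I leant on it at 7–10 N for about 1 s.
- **Inner stop:** I pushed it in to the stop at about x = 0.6947 and leant on it at 7–9 N for about 1 s. That is slightly under the 10 N asked for, but above the 5.5 N threshold. No force reading on either stop passed 10 N.
- **Midpoint:** the tool travelled about 16.5 mm between the stops. I set the spindle at the middle, within about 0.3 mm by the tool reading, then let go and lifted straight up.

**Last checks:**
- **Hub position:** the wrist camera puts the hub at x = 0.7020. That matches the roughly 3 mm the tool moved it outward from its starting place.
- **Relative to the stand:** measured against the stand's edge, the shift came out as 3.6 mm. That is about 0.6 mm different, within pixel error.
- **Release:** after opening the jaws the force readings were near zero, about 1 N of noise.
- **Tamper and jug:** neither changed in the top view.
- **Cup:** its patch of the top view did differ from the start. The likely cause is the arm or its shadow now covering it, since the tool never went near the cup. I did not look at that picture, so its position is not confirmed.

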